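# Square up a racked bread-tray frame with the corner square

### The job

The frame of the wooden bread tray, clamped by its far end board on the plywood, has racked one way or the other before its corner screws were tightened. Take the triangular square by its wooden grip and work it into the pinched inside corner at the clamped end board (either one if the frame already looks square), pressing firmly but gently against both faces so that the side board is eased round until the square sits flush on both without gaps, and keep it pressed there for a good second. Then draw it out without disturbing the frame and lay it flat on the counter beside the plywood; touch the tray's boards only with the square, and leave the glue bottle and the screw box alone.

Things in the scene. Friction and masses are not known exactly. Their poses are not given: they have to be found in the camera images.
- square_grip (a point): Centre of the square's wooden grip, a bar 64 mm long, 24 wide, 42 high standing on the 12 mm thick metal of the square, along the bisector of its right angle: it runs along this frame's (1, 1) direction and is pinched across (1, -1). The point is 33 mm above the square's underside. Axes: z up, x and y along the two legs, away from the heel. Starts on the counter right of the plywood.
- square: Loose open right-angled triangle of aluminium bar 12 mm thick, legs 130 mm long, 0.22 to 0.35 kg. Origin on its underside below the grip, same axes. Its working edges are the upright faces at x = -46 mm and y = -46 mm; the heel (-46, -46) is clipped 14 mm; the tips of the legs reach x = 84 and y = 84 mm. It rubs on the wood (coefficient 0.5 to 0.7): one face can carry part of a push on the other.
- board: Plywood assembly board 340 (x) x 400 (y) x 18 mm, fixed to the counter, yaw within 0.16 rad. Origin at the centre of its underside; x away from the robot, y left. Two steel toggle clamps on it hold the frame's far end board: up to 60 mm above the plywood, 45 mm either side of the end board's middle, outside the frame (their bars reach 2 mm past its inner face, above its top).
- fixed_end: Clamped far end board of the frame, dark wood, 320 long (y) x 12 thick x 45 mm high, immovable, parallel to the plywood's y. Origin at the middle of its inner face, at its foot on the plywood (18 mm above the counter). Inner face, towards the robot: the plane x = 0. x points away from the robot, y left along the board.
- side_right: Right side board, 206 x 12 x 45 mm, dark wood. Origin at its corner's pivot: mid-thickness, at the end board's inner face (y = -154 mm there), at its foot. It runs along its own -x; inner face: y = +6 mm. Square when parallel to the end board's x; racked up to 0.13 rad. If turned anticlockwise (seen from above) the LEFT corner is the pinched one, if clockwise the RIGHT.
- side_left: Left side board, mirror of the right one: pivot at y = +154 mm of the end board, inner face at its own y = -6 mm. Frame racks as a parallelogram: the sides stay parallel and the near end board, 206 mm nearer the robot, follows. The joints are stiff: a side moves at about 4 N pushed 130 mm from its pivot, stays where left, and bears up solid when the square is flush on both faces.
- glue: Bystander: white glue bottle, 54 mm across, 150 mm high, left of the plywood; origin under its centre.
- screwbox: Bystander: open cardboard box of screws, 100 x 80 x 35 mm, right of the plywood's far end; origin under its centre.
Mind the look-alikes: they are no part of the job. What is shaped like the square but black or turquoise is not meant.

How it is judged:
By the outcome, as a careful person would: the job done as asked, in the order asked, and still so for the second after the job is handed in, with the robot touching nothing.
It also fails if it takes over 69 s, if anything falls off the work surface, if the arm or the gripper's body presses on something with over 40 N, if the wrist force passes 120 N, or if a joint passes its speed limit or range.

### The arm

A 7-joint arm with a two-finger parallel gripper is mounted at the origin on the work surface. World frame = base frame: x ahead of the robot, y to its left, z up, the work surface at z = 0. Lengths are in m, angles in degrees, forces in N, time in s.
With the tool pointing down it reaches from about 0.4 to 0.75 m from the base axis. Payload 19.5 kg.
Tool frame: the origin (TCP) lies between the finger pads; the fingertips stand 8 mm ahead of it and the grasp point (between the pads) lies 11 mm behind it (bot.finger_overhang is the distance from the TCP to the fingertips, in m); z points along the fingers, y is the line along which they close (so a half turn about z gives the same grasp; the last joint's range is limited). The gripper opens to 85 mm and grips with 20 to 120 N. Pads are 22 mm wide; open, the fingers measure 114 mm over their backs; the gripper's body (76 mm by 85 mm) begins 54 mm behind the grasp point. The pads swing forward as they close: fully open they stand 13 mm farther back than shut.
Start: joints at [71.236, 40.479, -1.581, 85.061, 1.261, 54.483, -4.326], TCP at [0.162, -0.552, 0.239] pointing down, gripper open.
Joint ranges: [-155.06, 155.06], [-18.47, 123.98], [-90, 86.84], [0, 140.48], [-83.41, 263.41], [0, 116], [-161.91, 161.91]. Speed limits (degrees/s): [108.29, 108.29, 147.25, 147.25, 172.46, 172.46, 172.46].

### API

Orientations are given as a 3x3 rotation matrix whose columns are the frame's x, y, z axes.
In Python, from cell import bot gives the robot as it stands. The module is installed in compiled form; this text tells all that it offers.
- The arm moves only by the tool drive_tool, never from a script. Its argument "deltas" is a list that holds one entry, the list of rows, each a list of 7 numbers: the shift along the tool's x, y, z in units of 2.5 cm (1.0 is 2.5 cm), then the turn, a rotation vector about the tool's x, y, z in units of 0.1 rad (1.0 is 0.1 rad), then the gripper command: -1 is shut, 1 is fully open, values between are in proportion. A call has 1 to 8 rows; each row shifts and turns the commanded pose from where the row before left it, along the tool's axes as they then stand; what a row does not reach is not made up. A row lasts 1/12 s, in which the tool goes at most 41.7 mm and 7.16 degrees, less where a joint would pass 70% of its speed; a pose out of reach is approached as far as the arm can. A call with a number of a shift or a turn outside -1 to 1 is refused whole. A call with a gripper value outside its range is refused whole. The fingers move at their own pace and stop on an object; "force" is the grip in N (left out, the last holds). Time passes only in rows, so rows that do not move let the fingers close. It gives the time, the measured TCP pose, the force, the opening and the grip force at its end, in the units of the state.
- bot.sense(): the state, without advancing time (a new reading comes with each control period).
- bot.grab_frame(name): name is "side" or "top"; returns a dict with "frame" (384x512x3 uint8, blue, green, red), "depth" (384x512 float32, m along the optical axis (not along the pixel's ray), 0 where there is no reading), "mtx" (3x3 intrinsics, pixels), "position" and "attitude" of the camera in the world. Camera axes: x right, y down, z forward; pixel columns grow to the right and rows downward; lengths in m; the calibration is good to about 2 mm. A picture is of the moment at which its call begins.
- bot.sign_off(): hands the job in; it is judged then, once.
The state is a dict: "clock": time; "joints": joint angles; "joint_velocities": joint speeds; "joint_efforts": joint torques, N m; "ee_pos": TCP position; "orientation": TCP orientation; "force": force on the tool from outside, world axes, zero at the start; "ft_torque": the same for the moment, N m; "gripper_width": finger opening in m; "finger_force": force on a finger pad.
Only numpy, scipy, OpenCV 4.12 (cv2) and the standard library are available. Lean on these libraries where they do the work, as an engineer would, in place of code of your own. Each camera call takes 0.05 s, during which the arm holds its last target. There are 200 camera calls.

## Working session

There is one attempt and no reset: what is moved stays moved. The work goes in short steps, Python scripts to look and compute and a tool call to move; the robot and the scene stay as the last step left them, time stands still between calls to the robot, and variables do not carry over. Pictures are saved under pics/ and viewed, at most 10 in all, crops included, and the job is handed in when it is done.

Besides the shell and the picture viewer there is one more tool, called by a JSON object that holds its "method" and its "body". drive_tool: Moves the arm, as the interface text tells. Its arguments: {"type":"object","properties":{"deltas":{"type":"array","items":{"type":"array","items":{"type":"array","items":{"type":"number"}}}},"force":{"type":"number"}},"required":["deltas"]}

```bash
mkdir -p pics; cat > h.py <<'E'
import numpy as np, cv2, pickle
from cell import bot
def grab(n,save=None):
    f=bot.grab_frame(n); 
    if save: cv2.imwrite('pics/'+save,f['frame'])
    return f
def R(f):
    a=np.array(f['attitude'],float)
    return a
def ray(f,u,v,z):
    d=R(f)@np.linalg.inv(f['mtx'])@np.array([u,v,1.]); p=np.array(f['position'])
    return p+d*(z-p[2])/d[2]
def pt(f,u,v):
    u,v=int(u),int(v); d=f['depth'][v,u]
    return np.array(f['position'])+R(f)@(np.linalg.inv(f['mtx'])@np.array([u,v,1.])*d)
def cloud(f):
    v,u=np.mgrid[0:384,0:512]; d=f['depth']
    c=np.stack([u,v,np.ones_like(u)],-1)@np.linalg.inv(f['mtx']).T*d[...,None]
    return c@R(f).T+np.array(f['position'])
E
python3 - <<'E'
from h import *
t=grab('top'); s=grab('side')
pickle.dump((t,s),open('f0.pkl','wb'))
cv2.imwrite('pics/top0.png',t['frame']);cv2.imwrite('pics/side0.png',s['frame'])
for f in (t,s): print(f['position'],f['attitude'],f['mtx'])
st=bot.sense(); print({k:np.round(v,3) for k,v in st.items()}, bot.finger_overhang)
E
```

```text
[ 0.20763589 -0.06930938  1.59809019] [[-0.01197054 -0.9850097   0.17208309]
 [-0.99991227  0.01276776  0.00352667]
 [-0.00567092 -0.17202577 -0.98507613]] [[470.24781358   0.         256.7543276 ]
 [  0.         470.24781358 184.90535484]
 [  0.           0.           1.        ]]
[-0.20229024  1.19571375  0.86182644] [[-0.86754181 -0.25700977  0.42581355]
 [-0.49685116  0.40895567 -0.76543725]
 [ 0.02258599 -0.87561478 -0.48248175]] [[460.50322625   0.         258.28805428]
 [  0.         460.50322625 188.47255265]
 [  0.           0.           1.        ]]
{'clock': np.float64(0.1), 'joints': array([71.235, 40.51 , -1.583, 85.079,  1.261, 54.481, -4.326]), 'joint_velocities': array([-0.02 , -0.172,  0.098, -0.108,  0.062, -0.031,  0.157]), 'joint_efforts': array([ 4.0000e-03, -8.8429e+01,  1.2380e+00, -2.3646e+01,  1.7000e-02,
        5.0000e-03,  0.0000e+00]), 'ee_pos': array([ 0.162, -0.551,  0.239]), 'orientation': array([[ 0.959,  0.282, -0.   ],
       [ 0.282, -0.959,  0.001],
       [-0.   , -0.001, -1.   ]]), 'force': array([ 0.137, -0.607, -0.203]), 'ft_torque': array([0.047, 0.032, 0.037]), 'finger_force': np.float64(0.0), 'gripper_width': np.float64(0.085)} 0.008
```

View pics/top0.png

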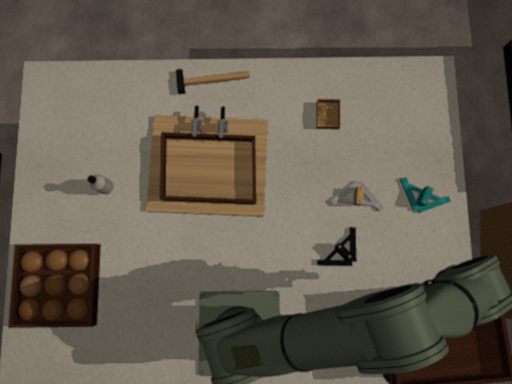

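View pics/side0.png

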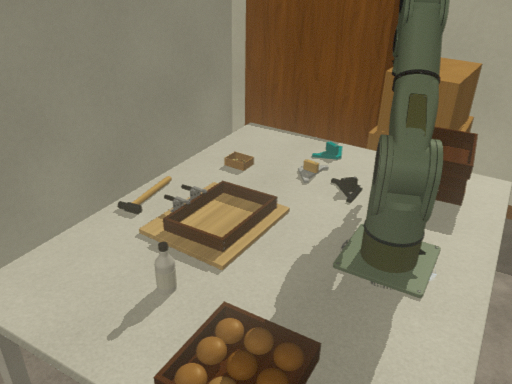

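Candidates in the top image: the grey metal square with a tan grip at (358,195), a black look-alike at (340,248) and a turquoise one at (424,196). The description (aluminium with a wooden grip) picks (358,195), which appears at (311,167) in the side image. Next is a close crop to check it.

```bash
cat > a.py <<'E'
from h import *
t,s=pickle.load(open('f0.pkl','rb'))
a=cv2.resize(t['frame'][175:220,320:390],None,fx=8,fy=8,interpolation=cv2.INTER_CUBIC)[:360,:400+160]
b=cv2.resize(s['frame'][150:185,290:340],None,fx=8,fy=8,interpolation=cv2.INTER_CUBIC)
b=cv2.copyMakeBorder(b,0,0,0,560-400,cv2.BORDER_CONSTANT)[:240]
cv2.imwrite('pics/crop1.png',np.vstack([a,b]))
c=cv2.resize(t['frame'][100:225,140:275],None,fx=4.6,fy=4.6,interpolation=cv2.INTER_CUBIC)
cv2.imwrite('pics/crop2.png',c[:600,:800])
for n,f,(r0,r1,c0,c1) in (('top',t,(175,220,320,390)),('side',s,(150,185,290,340))):
    fr=f['frame'].astype(int); C=cloud(f)
    hsv=cv2.cvtColor(f['frame'],cv2.COLOR_BGR2HSV)
    m=np.zeros((384,512),bool); m[r0:r1,c0:c1]=True
    w=m&(hsv[...,1]>100)&(hsv[...,0]>8)&(hsv[...,0]<28)&(hsv[...,2]>90)
    v,u=np.nonzero(w); print(n,'grip px',len(u),u.mean(),v.mean(),'z pct',np.percentile(C[w][:,2],[5,50,95]),C[w].mean(0))
    if n=='top': 
        w2=w&(C[...,2]>0.04); print('top grip pts',C[w2].mean(0),w2.sum())
        mm=m&(C[...,2]>0.006); p=C[mm]; print(len(p)); 
# depth sanity: frame heights
C=cloud(t)
for u,v in ((205,170),(157,165),(162,165),(205,137),(255,170),(120,230)): print(u,v,C[v,u].round(3))
E
python3 a.py
```

```text
top grip px 114 359.6666666666667 194.69298245614036 z pct [0.04926025 0.05616737 0.06145759] [ 0.43762258 -0.40147428  0.06879957]
top grip pts [ 0.43753893 -0.40123877  0.06941829] 113
986
side grip px 143 310.61538461538464 165.64335664335664 z pct [0.01790874 0.04037748 0.0565283 ] [ 0.42578028 -0.35920258  0.05627438]
205 170 [0.537 0.113 0.022]
157 165 [0.557 0.278 0.02 ]
162 165 [0.548 0.253 0.06 ]
205 137 [0.644 0.11  0.056]
255 170 [ 0.526 -0.059  0.066]
120 230 [0.337 0.402 0.002]
```

View pics/crop1.png

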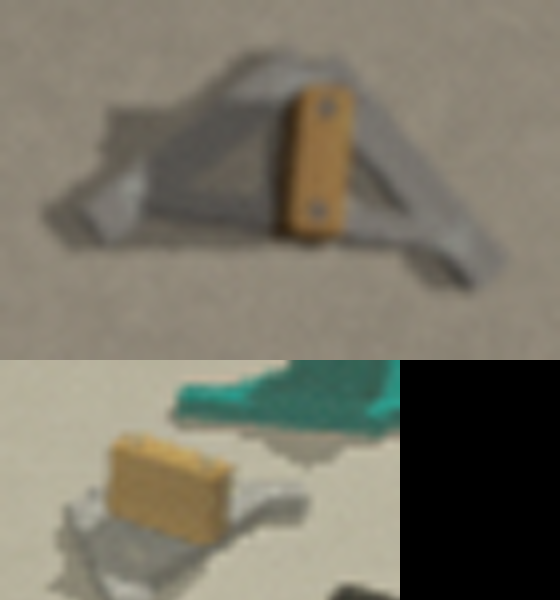

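View pics/crop2.png

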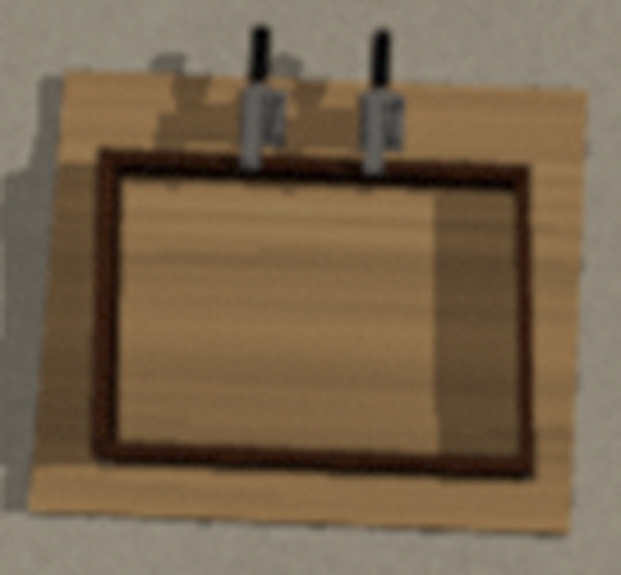

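The crop shows the metal square with its tan grip at top-image px (360,195). Its heel points away from the robot, near (356,182), and the tips are near (332,203) and (380,209). In the tray crop the side boards look turned anticlockwise relative to the plywood, so the left corner looks like the pinched one. Now the numbers.

```bash
cat > b.py <<'E'
from h import *
def edge(f,pts,axis,span,z,sign):
    """sub-pixel strongest gradient along image axis near pts; -> world pts on plane z"""
    g=cv2.GaussianBlur(cv2.cvtColor(f['frame'],cv2.COLOR_BGR2GRAY).astype(float),(0,0),0.8); out=[]
    for u,v in pts:
        k=np.arange(-span,span+1)
        L=np.array([g[int(v)+i,int(u)] if axis==1 else g[int(v),int(u)+i] for i in k]); d=np.diff(L)*sign
        i=int(np.argmax(d)); 
        if 0<i<len(d)-1:
            q=(d[i-1]-d[i+1])/(2*(d[i-1]-2*d[i]+d[i+1])+1e-9)
        else: continue
        off=k[i]+.5+q
        out.append(ray(f,u+(off if axis==0 else 0),int(v)+off if axis==1 else v,z))
    return np.array(out)
def line(P):
    P=P[:,:2]
    for _ in range(4):
        c=P.mean(0); d=np.linalg.svd(P-c)[2][0]; r=(P-c)@[-d[1],d[0]]
        P=P[np.abs(r)<max(2*np.median(np.abs(r)),.0008)]
    return c,d,np.abs(r).mean(),len(P)
def tray(f):
    X=lambda c,o:o+c/4.6
    lin=lambda a,b,n:[(a[0]+(b[0]-a[0])*i/n,a[1]+(b[1]-a[1])*i/n) for i in range(n+1)]
    px=lambda x,y:(140+x/4.6,100+y/4.6)
    r={}
    r['far_out']=line(edge(f,[(round(u),v) for u,v in lin(px(125,148),px(225,155),22)+lin(px(410,165),px(510,170),22)],1,4,.063,-1))
    r['left_out']=line(edge(f,[(u,round(v)) for u,v in lin(px(97,190),px(93,440),50)],0,4,.063,-1))
    r['right_out']=line(edge(f,[(u,round(v)) for u,v in lin(px(529,200),px(533,450),50)],0,4,.063,1))
    r['ply_L']=line(edge(f,[(u,round(v)) for u,v in lin(px(62,100),px(32,490),60)],0,4,.018,1))
    r['ply_R']=line(edge(f,[(u,round(v)) for u,v in lin(px(584,120),px(569,500),60)],0,4,.018,-1))
    r['ply_far']=line(edge(f,[(round(u),v) for u,v in lin(px(410,86),px(570,94),30)],1,4,.018,-1))
    return r
def show(r):
    for k,(c,d,e,n) in r.items():
        a=np.degrees(np.arctan2(d[1],d[0])); a=(a+45)%180-45
        print(k,c.round(4),'head %.2f'%a,'res %.4f'%e,n)
E
cat > c.py <<'E'
from b import *
t,s=pickle.load(open('f0.pkl','rb'))
r=tray(t); show(r)
# square: grip top face from two views at z=.054, triangle from depth
for n,f,(r0,r1,c0,c1) in (('top',t,(175,220,320,390)),('side',s,(150,185,290,340))):
    hsv=cv2.cvtColor(f['frame'],cv2.COLOR_BGR2HSV)
    m=np.zeros((384,512),np.uint8); m[r0:r1,c0:c1]=1
    w=(m>0)&(hsv[...,1]>100)&(hsv[...,0]>8)&(hsv[...,0]<28)&(hsv[...,2]>(110 if n=='top' else 90))
    v,u=np.nonzero(w)
    W=np.array([ray(f,a,b,.054)[:2] for a,b in zip(u,v)])
    rc=cv2.minAreaRect((W*1000).astype(np.float32)); print(n,'rect mm',rc,'mean',W.mean(0))
    print(' px rect',cv2.boxPoints(cv2.minAreaRect(np.stack([u,v],1).astype(np.float32))).round(1).tolist())
C=cloud(t); Z=cv2.medianBlur(C[...,2].astype(np.float32),5)
print('counter z near',np.median(C[215:225,330:380,2]))
m=np.zeros((384,512),np.uint8); m[175:220,322:390]=(Z[175:220,322:390]>.009)
k,l,st,_=cv2.connectedComponentsWithStats(m); i=1+np.argmax(st[1:,4]); v,u=np.nonzero(l==i)
W=np.array([ray(t,a,b,.012)[:2]*1000 for a,b in zip(u,v)],np.float32)
print(len(u),'tri',cv2.minEnclosingTriangle(W)[1].reshape(-1,2).round(1).tolist())
E
python3 c.py
```

```text
far_out [0.6538 0.1004] head 87.01 res 0.0003 44
left_out [0.5257 0.2571] head -0.82 res 0.0004 43
right_out [ 0.5243 -0.061 ] head 1.12 res 0.0003 51
ply_L [0.6008 0.3   ] head -2.91 res 0.0013 15
ply_R [ 0.5124 -0.0836] head -2.85 res 0.0010 20
ply_far [ 0.7209 -0.0307] head 86.58 res 0.0022 31
top rect mm ((440.71630859375, -405.8670959472656), (19.87581443786621, 57.586082458496094), 87.091064453125) mean [ 0.44063995 -0.40580513]
 px rect [[357.0, 186.0], [363.0, 186.0], [363.0, 203.0], [357.0, 203.0]]
side rect mm ((427.6909484863281, -361.843017578125), (57.60015869140625, 106.84062957763672), 19.85333824157715) mean [ 0.42710128 -0.36318413]
 px rect [[301.70001220703125, 167.89999389648438], [304.8999938964844, 158.3000030517578], [319.29998779296875, 163.10000610351562], [316.1000061035156, 172.6999969482422]]
counter z near 0.0021448163445000334
644 tri [[393.3999938964844, -498.20001220703125], [418.5, -297.70001220703125], [506.20001220703125, -414.6000061035156]]
```

The left corner is confirmed as pinched: end-board yaw is −3.0°, and the sides are at about +0.1°, so the rack is about +0.055 rad. The two views meet at the grip point (0.441, −0.405), with its height at about 0.033. Heading is about −6°. Approaching now.

{"method": "drive_tool", "body": {"deltas": [[[1, -0.2, 0.3, 0, 0, 0, 1], [1, -0.2, 0.3, 0, 0, 0, 1], [1, -0.2, 0.3, 0, 0, 0, 1], [1, -0.2, 0.3, 0, 0, 0, 1], [1, -0.2, 0.3, 0, 0, 0, 1], [1, -0.2, 0.3, 0, 0, 0, 1], [1, -0.2, 0.3, 0, 0, 0, 1], [1, -0.2, 0.3, 0, 0, 0, 1]]], "force": 40}}

```text
clock: 0.77
ee_pos: [0.3437, -0.4561, 0.1787]
orientation: [[0.959, 0.282, -0.0], [0.282, -0.959, 0.0], [-0.0, -0.001, -1.0]]
force: [0.1, -0.3, -0.2]
gripper_width: 0.0853
finger_force: 0.0
```

{"method": "drive_tool", "body": {"deltas": [[[1, -0.2, 0.4, 0, 0, 0, 1], [1, -0.2, 0.4, 0, 0, 0, 1], [1, -0.2, 0.4, 0, 0, 0, 1], [1, -0.2, 0.4, 0, 0, 0, 1], [0.3, -0.1, 0, 0, 0, 1, 1], [0, 0, 0, 0, 0, 1, 1], [0, 0, 0, 0, 0, 1, 1], [0, 0, 0, 0, 0, 0.9, 1]]]}}

```text
clock: 1.43
ee_pos: [0.4396, -0.4047, 0.1389]
orientation: [[0.994, -0.109, -0.001], [-0.109, -0.994, 0.0], [-0.001, -0.0, -1.0]]
force: [0.4, 0.0, 0.9]
gripper_width: 0.0851
finger_force: 0.0
```

{"method": "drive_tool", "body": {"deltas": [[[0, 0, 0, 0, 0, 0, 1], [0, 0, 0, 0, 0, 0, 1]]]}}

```text
clock: 1.6
ee_pos: [0.4395, -0.4048, 0.1391]
orientation: [[0.995, -0.101, -0.001], [-0.101, -0.995, 0.0], [-0.001, -0.0, -1.0]]
force: [0.8, -0.4, 0.4]
gripper_width: 0.0855
finger_force: 0.0
```

{"method": "drive_tool", "body": {"deltas": [[[0, 0, 0.9, 0, 0, 0, 1], [0, 0, 0.9, 0, 0, 0, 0.5], [0, 0, 0.9, 0, 0, 0, 0.2], [0, 0, 0.9, 0, 0, 0, 0.2], [0, 0, 0.9, 0, 0, 0, 0.2], [0, 0, 0, 0, 0, 0, 0.2], [0, 0, 0, 0, 0, 0, 0.2]]]}}

```text
clock: 2.18
ee_pos: [0.4391, -0.4048, 0.0266]
orientation: [[0.995, -0.102, -0.001], [-0.102, -0.995, 0.001], [-0.001, -0.001, -1.0]]
force: [-0.5, -0.0, 1.4]
gripper_width: 0.0512
finger_force: 0.0
```

{"method": "drive_tool", "body": {"deltas": [[[0, 0, 0, 0, 0, 0, -1], [0, 0, 0, 0, 0, 0, -1], [0, 0, 0, 0, 0, 0, -1], [0, 0, 0, 0, 0, 0, -1], [0, 0, 0, 0, 0, 0, -1], [0, 0, 0, 0, 0, 0, -1]]], "force": 60}}

```text
clock: 2.68
ee_pos: [0.4401, -0.4055, 0.0284]
orientation: [[0.995, -0.104, 0.002], [-0.104, -0.995, -0.001], [0.002, 0.001, -1.0]]
force: [-0.1, 1.2, 8.2]
gripper_width: 0.0235
finger_force: 59.6
```

{"method": "drive_tool", "body": {"deltas": [[[0, 0, -0.3, 0, 0, 0, -1], [0, 0, -0.8, 0, 0, 0, -1], [0, 0, -1, 0, 0, 0, -1], [0, 0, -1, 0, 0, 0, -1], [0, 0, -1, 0, 0, 0, -1], [0, 0, -0.7, 0, 0, 0, -1], [0, 0, 0, 0, 0, 0, -1], [0, 0, 0, 0, 0, 0, -1]]]}}

```text
clock: 3.35
ee_pos: [0.4397, -0.4051, 0.1478]
orientation: [[0.995, -0.104, 0.001], [-0.104, -0.995, -0.001], [0.001, 0.001, -1.0]]
force: [-0.8, 1.0, -3.7]
gripper_width: 0.0234
finger_force: 58.9
```

```bash
python3 - <<'E'
from h import *
t=grab('top');s=grab('side');pickle.dump((t,s),open('f1.pkl','wb'))
a=cv2.resize(t['frame'][160:230,310:410],None,fx=6,fy=6,interpolation=cv2.INTER_CUBIC)[:420,:600]
b=cv2.resize(s['frame'][110:190,270:370],None,fx=2.2,fy=2.2)[:180]
b=cv2.copyMakeBorder(b,0,0,0,600-b.shape[1],cv2.BORDER_CONSTANT)
cv2.imwrite('pics/crop3.png',np.vstack([a,b]))
E
```

```text
(no output)
```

View pics/crop3.png

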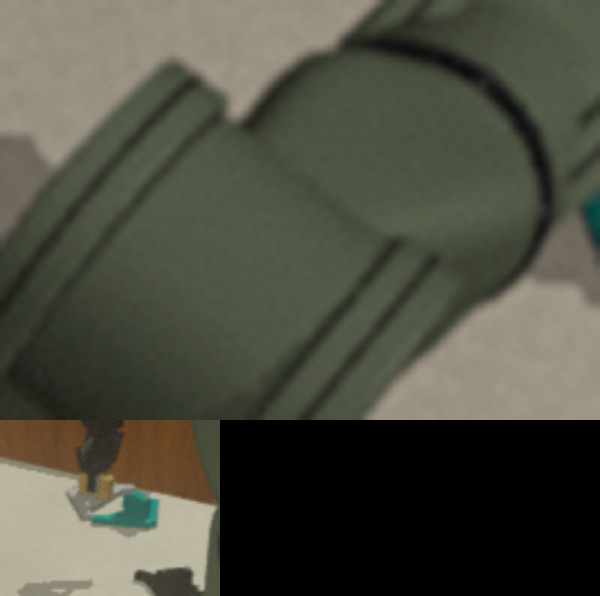

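The side view shows the square hanging level in the gripper; the arm hides it from the top camera. Carrying it over the tray.

{"method": "drive_tool", "body": {"deltas": [[[0.1, -0.5, 0, 0, 0, 0, -1], [0.1, -0.9, 0, 0, 0, 0, -1], [0.1, -0.9, 0, 0, 0, 0, -1], [0.1, -0.9, 0, 0, 0, 0, -1], [0.1, -0.9, 0, 0, 0, 0, -1], [0.1, -0.9, 0, 0, 0, 0, -1], [0.1, -0.9, 0, 0, 0, 0, -1], [0.1, -0.9, 0, 0, 0, 0, -1]]]}}

```text
clock: 4.12
ee_pos: [0.4769, -0.2362, 0.1461]
orientation: [[0.995, -0.104, -0.001], [-0.104, -0.995, 0.001], [-0.001, -0.001, -1.0]]
force: [0.6, 0.0, -2.8]
gripper_width: 0.0232
finger_force: 58.8
```

{"method": "drive_tool", "body": {"deltas": [[[0.1, -0.9, 0, 0, 0, 0, -1], [0.1, -0.9, 0, 0, 0, 0, -1], [0.1, -0.9, 0, 0, 0, 0, -1], [0.1, -0.9, 0, 0, 0, 0, -1], [0.1, -0.9, 0, 0, 0, 0, -1], [0.1, -0.9, 0, 0, 0, 0, -1], [0.1, -0.9, 0, 0, 0, 0, -1], [0.1, -0.9, 0, 0, 0, 0, -1]]]}}

```text
clock: 4.78
ee_pos: [0.5153, -0.0594, 0.1461]
orientation: [[0.995, -0.104, -0.001], [-0.104, -0.995, 0.0], [-0.001, -0.0, -1.0]]
force: [1.0, 0.5, -2.3]
gripper_width: 0.0232
finger_force: 58.8
```

{"method": "drive_tool", "body": {"deltas": [[[0.1, -0.9, 0, 0, 0, 0, -1], [0.1, -0.9, 0, 0, 0, 0, -1], [0.1, -0.9, 0, 0, 0, 0, -1], [0.1, -0.9, 0, 0, 0, 0, -1], [0.1, -0.9, 0, 0, 0, 0, -1], [0.1, -0.9, 0, 0, 0, 0, -1], [0.1, -0.9, 0, 0, 0, 0, -1], [0.1, -0.9, 0, 0, 0, 0, -1]]]}}

```text
clock: 5.45
ee_pos: [0.5538, 0.1175, 0.146]
orientation: [[0.995, -0.104, -0.001], [-0.104, -0.995, -0.0], [-0.001, 0.0, -1.0]]
force: [-0.3, 0.1, -2.8]
gripper_width: 0.0231
finger_force: 58.8
```

{"method": "drive_tool", "body": {"deltas": [[[0.1, -0.9, 0, 0, 0, 0, -1], [0.1, -0.9, 0, 0, 0, 0, -1], [0.1, -0.7, 0, 0, 0, 0, -1], [0, 0, 0, 0, 0, -0.9, -1], [0, 0, 0, 0, 0, -0.9, -1], [0, 0, 0, 0, 0, -0.9, -1], [0, 0, 0, 0, 0, -0.9, -1], [0, 0, 0, 0, 0, -0.9, -1]]]}}

```text
clock: 6.12
ee_pos: [0.5675, 0.1777, 0.1459]
orientation: [[0.939, 0.343, -0.002], [0.343, -0.939, -0.0], [-0.002, -0.0, -1.0]]
force: [-0.7, -0.7, -2.8]
gripper_width: 0.023
finger_force: 59.1
```

{"method": "drive_tool", "body": {"deltas": [[[0, 0, 0, 0, 0, -0.9, -1], [0, 0, 0, 0, 0, -0.9, -1], [0, 0, 0, 0, 0, -0.9, -1], [0, 0, 0, 0, 0, -0.9, -1], [0, 0, 0, 0, 0, -0.3, -1], [0, 0, 0, 0, 0, 0, -1], [0, 0, 0, 0, 0, 0, -1]]]}}

```text
clock: 6.7
ee_pos: [0.568, 0.1774, 0.1464]
orientation: [[0.743, 0.669, -0.001], [0.669, -0.743, 0.0], [-0.001, -0.001, -1.0]]
force: [0.3, 0.4, -3.0]
gripper_width: 0.0236
finger_force: 59.0
```

```bash
python3 - <<'E'
from h import *
t=grab('top');s=grab('side');pickle.dump((t,s),open('f2.pkl','wb'))
st=bot.sense();print(st['clock'],st['ee_pos'],st['orientation'].round(4) if hasattr(st['orientation'],'round') else st['orientation'],st['force'])
a=cv2.resize(t['frame'][100:225,140:275],None,fx=2.9,fy=2.9,interpolation=cv2.INTER_CUBIC)
b=cv2.resize(s['frame'][130:270,130:300],None,fx=2.35,fy=2.35,interpolation=cv2.INTER_CUBIC)
h=min(len(a),len(b)); cv2.imwrite('pics/crop4.png',np.hstack([a[:h],b[:h]]))
E
```

```text
6.8 [0.56810225 0.17742352 0.14659854] [[ 7.426e-01  6.697e-01 -4.000e-04]
 [ 6.697e-01 -7.426e-01 -0.000e+00]
 [-3.000e-04 -2.000e-04 -1.000e+00]] [ 0.76314141  0.20012052 -2.50700272]
```

View pics/crop4.png

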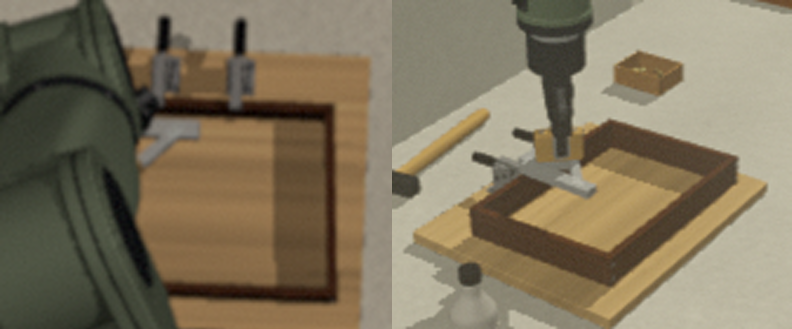

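The square hangs over the left corner inside the tray, with its right leg parallel to the end board: left crop px (180,130) against the board at (230,105). Lowering.

{"method": "drive_tool", "body": {"deltas": [[[0, 0, 0.5, 0, 0, 0, -1], [0, 0, 0.7, 0, 0, 0, -1], [0, 0, 0.7, 0, 0, 0, -1], [0, 0, 0.7, 0, 0, 0, -1], [0, 0, 0.7, 0, 0, 0, -1], [0, 0, 0.5, 0, 0, 0, -1], [0, 0, 0, 0, 0, 0, -1], [0, 0, 0, 0, 0, 0, -1]]]}}

```text
clock: 7.47
ee_pos: [0.5682, 0.1773, 0.0518]
orientation: [[0.742, 0.671, -0.0], [0.671, -0.742, -0.0], [-0.001, -0.0, -1.0]]
force: [0.2, 0.1, -2.5]
gripper_width: 0.0234
finger_force: 58.9
```

{"method": "drive_tool", "body": {"deltas": [[[0.1, 0.1, 0.1, 0, 0, 0, -1], [0.1, 0.1, 0.05, 0, 0, 0, -1], [0.1, 0.1, 0, 0, 0, 0, -1], [0.1, 0.1, 0, 0, 0, 0, -1], [0, 0, 0, 0, 0, 0, -1]]]}}

```text
clock: 7.88
ee_pos: [0.5833, 0.1764, 0.0484]
orientation: [[0.742, 0.671, 0.001], [0.671, -0.742, 0.0], [0.001, 0.0, -1.0]]
force: [1.0, -0.1, -2.2]
gripper_width: 0.0233
finger_force: 58.9
```

{"method": "drive_tool", "body": {"deltas": [[[0.03, 0.03, 0, 0, 0, 0, -1], [0, 0, 0, 0, 0, 0, -1], [0.03, 0.03, 0, 0, 0, 0, -1], [0, 0, 0, 0, 0, 0, -1]]]}}

```text
clock: 8.22
ee_pos: [0.5846, 0.1765, 0.0481]
orientation: [[0.741, 0.671, -0.0], [0.671, -0.741, 0.0], [0.0, -0.0, -1.0]]
force: [0.8, 1.1, -2.1]
gripper_width: 0.0237
finger_force: 58.9
```

{"method": "drive_tool", "body": {"deltas": [[[0.03, 0.03, 0, 0, 0, 0, -1], [0, 0, 0, 0, 0, 0, -1], [0.03, 0.03, 0, 0, 0, 0, -1], [0, 0, 0, 0, 0, 0, -1]]]}}

```text
clock: 8.55
ee_pos: [0.5868, 0.1763, 0.0481]
orientation: [[0.741, 0.671, 0.0], [0.671, -0.741, 0.0], [0.0, -0.0, -1.0]]
force: [0.1, 0.5, -3.0]
gripper_width: 0.0232
finger_force: 58.9
```

{"method": "drive_tool", "body": {"deltas": [[[0.03, 0.03, 0, 0, 0, 0, -1], [0, 0, 0, 0, 0, 0, -1]]]}}

```text
clock: 8.72
ee_pos: [0.5878, 0.1763, 0.0481]
orientation: [[0.741, 0.671, 0.0], [0.671, -0.741, 0.0], [0.0, -0.0, -1.0]]
force: [0.2, -0.2, -2.1]
gripper_width: 0.0234
finger_force: 58.9
```

{"method": "drive_tool", "body": {"deltas": [[[0.03, 0.03, 0, 0, 0, 0, -1], [0, 0, 0, 0, 0, 0, -1]]]}}

```text
clock: 8.88
ee_pos: [0.5889, 0.1762, 0.0481]
orientation: [[0.741, 0.671, 0.0], [0.671, -0.741, 0.0], [0.0, -0.0, -1.0]]
force: [-0.2, -0.9, -2.5]
gripper_width: 0.0234
finger_force: 58.9
```

{"method": "drive_tool", "body": {"deltas": [[[0.03, 0.03, 0, 0, 0, 0, -1], [0, 0, 0, 0, 0, 0, -1]]]}}

```text
clock: 9.05
ee_pos: [0.59, 0.1762, 0.0481]
orientation: [[0.741, 0.671, 0.0], [0.671, -0.741, 0.0], [0.0, 0.0, -1.0]]
force: [-0.1, 0.7, -3.3]
gripper_width: 0.0234
finger_force: 58.9
```

{"method": "drive_tool", "body": {"deltas": [[[0.03, 0.03, 0, 0, 0, 0, -1], [0, 0, 0, 0, 0, 0, -1]]]}}

```text
clock: 9.22
ee_pos: [0.591, 0.1761, 0.0481]
orientation: [[0.741, 0.671, 0.0], [0.671, -0.741, 0.0], [0.0, 0.0, -1.0]]
force: [0.1, -0.8, -2.6]
gripper_width: 0.0231
finger_force: 58.9
```

{"method": "drive_tool", "body": {"deltas": [[[0.03, 0.03, 0, 0, 0, 0, -1], [0, 0, 0, 0, 0, 0, -1]]]}}

```text
clock: 9.38
ee_pos: [0.5921, 0.1761, 0.0481]
orientation: [[0.741, 0.671, 0.0], [0.671, -0.741, 0.0], [0.0, 0.0, -1.0]]
force: [-0.1, 0.3, -3.7]
gripper_width: 0.0234
finger_force: 58.9
```

My seat estimate had a sign slip; contact should be near x≈0.599. Continuing gently.

{"method": "drive_tool", "body": {"deltas": [[[0.06, 0.06, 0, 0, 0, 0, -1], [0.06, 0.06, 0, 0, 0, 0, -1], [0, 0, 0, 0, 0, 0, -1]]]}}

```text
clock: 9.63
ee_pos: [0.5966, 0.1758, 0.0481]
orientation: [[0.741, 0.671, 0.0], [0.671, -0.741, 0.0], [0.0, 0.0, -1.0]]
force: [1.0, -0.4, -3.8]
gripper_width: 0.0233
finger_force: 58.9
```

{"method": "drive_tool", "body": {"deltas": [[[0.03, 0.03, 0, 0, 0, 0, -1], [0, 0, 0, 0, 0, 0, -1]]]}}

```text
clock: 9.8
ee_pos: [0.5974, 0.1758, 0.0481]
orientation: [[0.741, 0.671, 0.0], [0.671, -0.741, 0.0], [0.0, -0.0, -1.0]]
force: [0.5, -0.2, -2.4]
gripper_width: 0.0232
finger_force: 58.9
```

{"method": "drive_tool", "body": {"deltas": [[[0.03, 0.03, 0, 0, 0, 0, -1], [0, 0, 0, 0, 0, 0, -1]]]}}

```text
clock: 9.97
ee_pos: [0.5985, 0.1758, 0.0481]
orientation: [[0.741, 0.671, 0.0], [0.671, -0.741, 0.0], [0.0, 0.0, -1.0]]
force: [0.0, 0.2, -2.8]
gripper_width: 0.0232
finger_force: 58.9
```

{"method": "drive_tool", "body": {"deltas": [[[0.03, 0.03, 0, 0, 0, 0, -1], [0, 0, 0, 0, 0, 0, -1]]]}}

```text
clock: 10.13
ee_pos: [0.5995, 0.1757, 0.0481]
orientation: [[0.741, 0.671, 0.0], [0.671, -0.741, 0.0], [0.0, -0.0, -1.0]]
force: [-0.0, -0.7, -1.8]
gripper_width: 0.0232
finger_force: 58.9
```

{"method": "drive_tool", "body": {"deltas": [[[0.03, 0.03, 0, 0, 0, 0, -1], [0, 0, 0, 0, 0, 0, -1]]]}}

```text
clock: 10.3
ee_pos: [0.6003, 0.1757, 0.048]
orientation: [[0.741, 0.671, -0.001], [0.671, -0.741, 0.0], [-0.0, -0.0, -1.0]]
force: [-0.8, -0.6, -2.1]
gripper_width: 0.0236
finger_force: 59.0
```

{"method": "drive_tool", "body": {"deltas": [[[0.03, 0.03, 0, 0, 0, 0, -1], [0, 0, 0, 0, 0, 0, -1]]]}}

```text
clock: 10.47
ee_pos: [0.6004, 0.1756, 0.0479]
orientation: [[0.741, 0.671, -0.003], [0.671, -0.741, -0.0], [-0.002, -0.002, -1.0]]
force: [-8.2, -0.8, 1.4]
gripper_width: 0.0231
finger_force: 59.0
```

{"method": "drive_tool", "body": {"deltas": [[[0.03, 0.03, 0, 0, 0, 0, -1], [0, 0, 0, 0, 0, 0, -1]]]}}

```text
clock: 10.63
ee_pos: [0.6006, 0.1756, 0.0477]
orientation: [[0.741, 0.672, -0.005], [0.672, -0.741, -0.001], [-0.004, -0.003, -1.0]]
force: [-13.5, -1.7, 4.4]
gripper_width: 0.0232
finger_force: 59.2
```

End-board contact is at x≈0.600, as predicted. Easing off a little and moving left to find the side board.

{"method": "drive_tool", "body": {"deltas": [[[-0.08, -0.08, 0, 0, 0, 0, -1], [0.08, -0.08, 0, 0, 0, 0, -1], [0.08, -0.08, 0, 0, 0, 0, -1], [0.08, -0.08, 0, 0, 0, 0, -1], [0.08, -0.08, 0, 0, 0, 0, -1], [0, 0, 0, 0, 0, 0, -1]]]}}

```text
clock: 11.13
ee_pos: [0.6003, 0.188, 0.0481]
orientation: [[0.741, 0.672, 0.0], [0.672, -0.741, 0.001], [0.001, -0.0, -1.0]]
force: [-0.1, 0.2, -2.9]
gripper_width: 0.023
finger_force: 59.1
```

{"method": "drive_tool", "body": {"deltas": [[[0.03, -0.03, 0, 0, 0, 0, -1], [0.03, -0.03, 0, 0, 0, 0, -1], [0, 0, 0, 0, 0, 0, -1]]]}}

```text
clock: 11.38
ee_pos: [0.6004, 0.1893, 0.0481]
orientation: [[0.741, 0.671, 0.0], [0.671, -0.741, 0.0], [0.0, -0.0, -1.0]]
force: [0.2, -0.3, -2.6]
gripper_width: 0.0232
finger_force: 59.1
```

{"method": "drive_tool", "body": {"deltas": [[[0.03, -0.03, 0, 0, 0, 0, -1], [0.03, -0.03, 0, 0, 0, 0, -1], [0, 0, 0, 0, 0, 0, -1]]]}}

```text
clock: 11.63
ee_pos: [0.6005, 0.1915, 0.0481]
orientation: [[0.741, 0.671, -0.0], [0.671, -0.741, 0.0], [0.0, -0.0, -1.0]]
force: [-0.1, -0.0, -2.0]
gripper_width: 0.0229
finger_force: 59.1
```

{"method": "drive_tool", "body": {"deltas": [[[0.03, -0.03, 0, 0, 0, 0, -1], [0.03, -0.03, 0, 0, 0, 0, -1], [0, 0, 0, 0, 0, 0, -1]]]}}

```text
clock: 11.88
ee_pos: [0.6005, 0.1937, 0.0481]
orientation: [[0.741, 0.671, -0.0], [0.671, -0.741, 0.0], [0.0, -0.0, -1.0]]
force: [0.1, -0.4, -2.9]
gripper_width: 0.0231
finger_force: 59.1
```

{"method": "drive_tool", "body": {"deltas": [[[0.03, -0.03, 0, 0, 0, 0, -1], [0.03, -0.03, 0, 0, 0, 0, -1], [0, 0, 0, 0, 0, 0, -1]]]}}

```text
clock: 12.13
ee_pos: [0.6007, 0.1958, 0.0481]
orientation: [[0.741, 0.671, -0.0], [0.671, -0.741, 0.0], [0.0, -0.0, -1.0]]
force: [0.4, 0.8, -3.1]
gripper_width: 0.0231
finger_force: 59.1
```

{"method": "drive_tool", "body": {"deltas": [[[0.03, -0.03, 0, 0, 0, 0, -1], [0.03, -0.03, 0, 0, 0, 0, -1], [0, 0, 0, 0, 0, 0, -1]]]}}

```text
clock: 12.38
ee_pos: [0.6008, 0.1974, 0.0481]
orientation: [[0.741, 0.671, -0.0], [0.671, -0.741, -0.001], [-0.0, 0.0, -1.0]]
force: [-0.2, -2.6, -1.3]
gripper_width: 0.0235
finger_force: 58.8
```

{"method": "drive_tool", "body": {"deltas": [[[0.03, -0.03, 0, 0, 0, 0, -1], [0.03, -0.03, 0, 0, 0, 0, -1], [0, 0, 0, 0, 0, 0, -1]]]}}

```text
clock: 12.63
ee_pos: [0.6008, 0.1999, 0.0481]
orientation: [[0.741, 0.671, -0.0], [0.671, -0.741, 0.0], [-0.0, -0.0, -1.0]]
force: [-0.5, -3.3, -2.0]
gripper_width: 0.0231
finger_force: 58.6
```

{"method": "drive_tool", "body": {"deltas": [[[0.03, -0.03, 0, 0, 0, 0, -1], [0.03, -0.03, 0, 0, 0, 0, -1], [0, 0, 0, 0, 0, 0, -1]]]}}

```text
clock: 12.88
ee_pos: [0.6008, 0.2022, 0.048]
orientation: [[0.741, 0.671, -0.0], [0.671, -0.741, 0.0], [-0.0, -0.0, -1.0]]
force: [-1.5, -2.6, -2.9]
gripper_width: 0.023
finger_force: 58.6
```

{"method": "drive_tool", "body": {"deltas": [[[0.03, -0.03, 0, 0, 0, 0, -1], [0.03, -0.03, 0, 0, 0, 0, -1], [0, 0, 0, 0, 0, 0, -1]]]}}

```text
clock: 13.13
ee_pos: [0.6009, 0.2043, 0.048]
orientation: [[0.741, 0.671, -0.0], [0.671, -0.741, 0.0], [-0.0, -0.0, -1.0]]
force: [-2.0, -2.3, -2.6]
gripper_width: 0.0235
finger_force: 58.5
```

{"method": "drive_tool", "body": {"deltas": [[[0.03, -0.03, 0, 0, 0, 0, -1], [0, 0, 0, 0, 0, 0, -1]]]}}

```text
clock: 13.3
ee_pos: [0.6011, 0.2053, 0.048]
orientation: [[0.741, 0.671, -0.0], [0.671, -0.741, 0.0], [0.0, -0.0, -1.0]]
force: [-2.0, -3.0, -2.6]
gripper_width: 0.023
finger_force: 58.5
```

```bash
python3 - <<'E'
from h import *
st=bot.sense();print(st['clock'],st['ee_pos'],st['force'],st['ft_torque'])
E
```

```text
13.3 [0.6010945  0.20526996 0.04803929] [-1.97005892 -2.97019148 -2.62871917] [-0.75914769  0.45179844  0.33350606]
```

{"method": "drive_tool", "body": {"deltas": [[[0.03, -0.03, 0, 0, 0, 0, -1], [0, 0, 0, 0, 0, 0, -1]]]}}

```text
clock: 13.47
ee_pos: [0.6011, 0.2056, 0.0481]
orientation: [[0.742, 0.671, -0.001], [0.671, -0.742, -0.001], [-0.001, 0.0, -1.0]]
force: [-3.4, -5.6, -1.1]
gripper_width: 0.0231
finger_force: 59.3
```

{"method": "drive_tool", "body": {"deltas": [[[0.03, -0.03, 0, 0, 0, 0, -1], [0, 0, 0, 0, 0, 0, -1]]]}}

```text
clock: 13.63
ee_pos: [0.601, 0.2058, 0.0481]
orientation: [[0.742, 0.67, -0.001], [0.67, -0.742, -0.002], [-0.002, 0.001, -1.0]]
force: [-6.3, -11.2, 2.0]
gripper_width: 0.0233
finger_force: 60.0
```

{"method": "drive_tool", "body": {"deltas": [[[0.03, -0.03, 0, 0, 0, 0, -1], [0, 0, 0, 0, 0, 0, -1]]]}}

```text
clock: 13.8
ee_pos: [0.601, 0.2061, 0.0481]
orientation: [[0.742, 0.67, -0.002], [0.67, -0.742, -0.003], [-0.003, 0.001, -1.0]]
force: [-6.8, -15.5, 3.5]
gripper_width: 0.0232
finger_force: 60.4
```

```bash
cat > s.py <<'E'
from h import *
st=bot.sense();print(st['clock'],st['ee_pos'].round(4),st['force'].round(1),st['ft_torque'].round(2),np.degrees(np.arctan2(st['orientation'][1][0],st['orientation'][0][0])).round(2))
E
python3 s.py
```

```text
13.8 [0.601  0.2061 0.0481] [ -6.8 -15.5   3.5] [-3.22  1.4  -0.1 ] 42.06
```

It now bears solid against the side. Adding pressure on the end board so both faces carry, then holding.

{"method": "drive_tool", "body": {"deltas": [[[0.03, 0.03, 0, 0, 0, 0, -1], [0, 0, 0, 0, 0, 0, -1], [0.03, 0.03, 0, 0, 0, 0, -1], [0, 0, 0, 0, 0, 0, -1], [0, 0, 0, 0, 0, 0, -1]]]}}

```text
clock: 14.22
ee_pos: [0.6023, 0.206, 0.0477]
orientation: [[0.742, 0.67, -0.003], [0.67, -0.742, -0.003], [-0.005, 0.0, -1.0]]
force: [-9.0, -13.5, 1.6]
gripper_width: 0.0233
finger_force: 59.2
```

```bash
python3 s.py
```

```text
14.2167 [0.6023 0.206  0.0477] [ -9.  -13.5   1.6] [-3.16  2.19  0.  ] 42.07
```

{"method": "drive_tool", "body": {"deltas": [[[0.03, 0.03, 0, 0, 0, 0, -1], [0, 0, 0, 0, 0, 0, -1], [0, 0, 0, 0, 0, 0, -1]]]}}

```text
clock: 14.47
ee_pos: [0.6025, 0.2059, 0.0477]
orientation: [[0.742, 0.67, -0.006], [0.67, -0.742, -0.004], [-0.007, -0.001, -1.0]]
force: [-16.9, -14.8, 6.8]
gripper_width: 0.023
finger_force: 59.8
```

{"method": "drive_tool", "body": {"deltas": [[[0.03, 0.03, 0, 0, 0, 0, -1], [0, 0, 0, 0, 0, 0, -1], [0, 0, 0, 0, 0, 0, -1]]]}}

```text
clock: 14.72
ee_pos: [0.6026, 0.2059, 0.0476]
orientation: [[0.742, 0.67, -0.008], [0.67, -0.742, -0.004], [-0.008, -0.002, -1.0]]
force: [-23.7, -15.5, 11.8]
gripper_width: 0.0233
finger_force: 60.3
```

```bash
python3 s.py
```

```text
14.7167 [0.6026 0.2059 0.0476] [-23.7 -15.5  11.8] [-3.35  5.15  0.17] 42.1
```

{"method": "drive_tool", "body": {"deltas": [[[0.03, -0.03, 0, 0, 0, 0, -1], [0, 0, 0, 0, 0, 0, -1], [0, 0, 0, 0, 0, 0, -1], [0, 0, 0, 0, 0, 0, -1], [0, 0, 0, 0, 0, 0, -1], [0, 0, 0, 0, 0, 0, -1], [0, 0, 0, 0, 0, 0, -1], [0, 0, 0, 0, 0, 0, -1]]]}}

```text
clock: 15.38
ee_pos: [0.6026, 0.206, 0.0476]
orientation: [[0.742, 0.67, -0.008], [0.67, -0.742, -0.005], [-0.009, -0.002, -1.0]]
force: [-25.6, -20.6, 13.4]
gripper_width: 0.0233
finger_force: 60.6
```

{"method": "drive_tool", "body": {"deltas": [[[0, 0, 0, 0, 0, 0, -1], [0, 0, 0, 0, 0, 0, -1], [0, 0, 0, 0, 0, 0, -1], [0, 0, 0, 0, 0, 0, -1], [0, 0, 0, 0, 0, 0, -1], [0, 0, 0, 0, 0, 0, -1], [0, 0, 0, 0, 0, 0, -1], [0, 0, 0, 0, 0, 0, -1]]]}}

```text
clock: 16.05
ee_pos: [0.6026, 0.206, 0.0476]
orientation: [[0.742, 0.67, -0.008], [0.67, -0.742, -0.005], [-0.009, -0.002, -1.0]]
force: [-25.8, -20.2, 14.8]
gripper_width: 0.023
finger_force: 60.6
```

{"method": "drive_tool", "body": {"deltas": [[[0, 0, 0, 0, 0, 0, -1], [0, 0, 0, 0, 0, 0, -1], [0, 0, 0, 0, 0, 0, -1], [0, 0, 0, 0, 0, 0, -1], [0, 0, 0, 0, 0, 0, -1], [0, 0, 0, 0, 0, 0, -1], [0, 0, 0, 0, 0, 0, -1], [0, 0, 0, 0, 0, 0, -1]]]}}

```text
clock: 16.72
ee_pos: [0.6026, 0.206, 0.0477]
orientation: [[0.742, 0.67, -0.008], [0.67, -0.742, -0.005], [-0.009, -0.002, -1.0]]
force: [-26.1, -21.0, 13.1]
gripper_width: 0.0234
finger_force: 60.6
```

```bash
python3 s.py; python3 - <<'E'
from h import *
t=grab('top');s=grab('side');pickle.dump((t,s),open('f3.pkl','wb'))
a=cv2.resize(t['frame'][100:225,140:275],None,fx=2.9,fy=2.9,interpolation=cv2.INTER_CUBIC)
b=cv2.resize(s['frame'][170:260,140:250],None,fx=4,fy=4,interpolation=cv2.INTER_CUBIC)
h=min(len(a),len(b)); cv2.imwrite('pics/crop5.png',np.hstack([a[:h],b[:h,:408]]))
E
```

```text
16.7167 [0.6026 0.206  0.0477] [-26.1 -21.   13.1] [-4.39  5.42  0.09] 42.07
```

View pics/crop5.png

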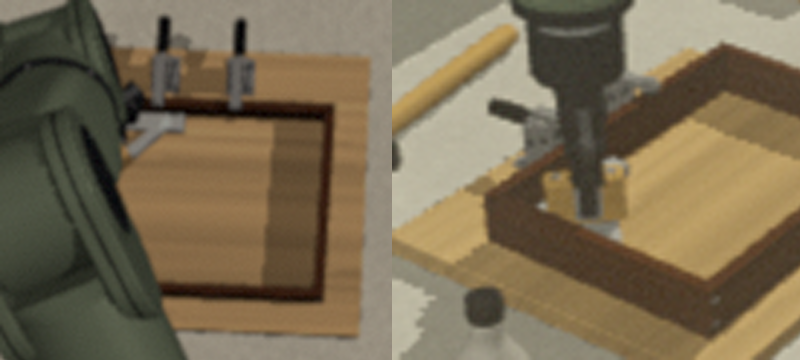

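The square sits in the corner against both faces: the leg at (160,123) is right against the end board, and the right side board now leans parallel to the plywood edge. Checking the right board's angle before I withdraw.

```bash
python3 - <<'E'
from b import *
t,s=pickle.load(open('f3.pkl','rb'))
px=lambda x,y:(140+x/2.9,100+y/2.9)
a,b=px(333,115),px(324,290); P=[(a[0]+(b[0]-a[0])*i/50,round(a[1]+(b[1]-a[1])*i/50)) for i in range(51)]
show({'right_out':line(edge(t,P,0,4,.063,1))})
a,b=px(250,104),px(325,109); P=[(round(a[0]+(b[0]-a[0])*i/25),a[1]+(b[1]-a[1])*i/25) for i in range(26)]
show({'far_out':line(edge(t,P,1,4,.063,-1))})
E
```

```text
right_out [ 0.5327 -0.0546] head -3.70 res 0.0003 35
far_out [ 0.648  -0.0099] head 86.72 res 0.0003 22
```

{"method": "drive_tool", "body": {"deltas": [[[-0.06, 0, 0, 0, 0, 0, -1], [-0.06, 0, 0, 0, 0, 0, -1], [-0.1, 0, 0, 0, 0, 0, -1], [-0.2, 0, -0.02, 0, 0, 0, -1], [-0.3, 0, -0.05, 0, 0, 0, -1], [-0.3, 0, -0.05, 0, 0, 0, -1], [0, 0, 0, 0, 0, 0, -1], [0, 0, 0, 0, 0, 0, -1]]]}}

```text
clock: 17.48
ee_pos: [0.587, 0.1923, 0.0515]
orientation: [[0.741, 0.671, 0.001], [0.671, -0.741, 0.001], [0.001, -0.0, -1.0]]
force: [0.3, 1.3, -2.2]
gripper_width: 0.0232
finger_force: 59.5
```

{"method": "drive_tool", "body": {"deltas": [[[0, 0, -0.3, 0, 0, 0, -1], [0, 0, -0.6, 0, 0, 0, -1], [0, 0, -0.8, 0, 0, 0, -1], [0, 0, -0.8, 0, 0, 0, -1], [0, 0, -0.8, 0, 0, 0, -1], [0, 0, -0.6, 0, 0, 0, -1], [0, 0, -0.3, 0, 0, 0, -1], [0, 0, 0, 0, 0, 0, -1]]]}}

```text
clock: 18.15
ee_pos: [0.5874, 0.1924, 0.1578]
orientation: [[0.741, 0.671, 0.002], [0.671, -0.741, 0.001], [0.003, 0.001, -1.0]]
force: [0.6, 0.2, -3.3]
gripper_width: 0.0233
finger_force: 59.4
```

{"method": "drive_tool", "body": {"deltas": [[[-0.5, 0.34, 0, 0, 0, 0, -1], [-0.8, 0.55, 0, 0, 0, 0, -1], [-0.8, 0.55, 0, 0, 0, 0, -1], [-0.8, 0.55, 0, 0, 0, 0, -1], [-0.8, 0.55, 0, 0, 0, 0, -1], [-0.8, 0.55, 0, 0, 0, 0, -1], [-0.8, 0.55, 0, 0, 0, 0, -1], [-0.8, 0.55, 0, 0, 0, 0, -1]]]}}

```text
clock: 18.82
ee_pos: [0.5434, 0.011, 0.1553]
orientation: [[0.741, 0.671, -0.001], [0.671, -0.741, 0.0], [-0.001, -0.001, -1.0]]
force: [0.8, -0.5, -3.2]
gripper_width: 0.0233
finger_force: 59.4
```

{"method": "drive_tool", "body": {"deltas": [[[-0.8, 0.55, 0, 0, 0, 0, -1], [-0.8, 0.55, 0, 0, 0, 0, -1], [-0.8, 0.55, 0, 0, 0, 0, -1], [-0.8, 0.55, 0, 0, 0, 0, -1], [-0.8, 0.55, 0, 0, 0, 0, -1], [-0.8, 0.55, 0, 0, 0, 0, -1], [-0.8, 0.55, 0, 0, 0, 0, -1], [-0.8, 0.55, 0, 0, 0, 0, -1]]]}}

```text
clock: 19.48
ee_pos: [0.4987, -0.1779, 0.1552]
orientation: [[0.741, 0.671, -0.001], [0.671, -0.741, 0.001], [-0.0, -0.001, -1.0]]
force: [0.5, -0.0, -3.0]
gripper_width: 0.0234
finger_force: 59.4
```

{"method": "drive_tool", "body": {"deltas": [[[-0.8, 0.55, 0, 0, 0, 0, -1], [-0.8, 0.55, 0, 0, 0, 0, -1], [-0.8, 0.55, 0, 0, 0, 0, -1], [-0.4, 0.3, 0, 0, 0, 0, -1], [0, 0, 0, 0, 0, 0, -1], [0, 0, 0, 0, 0, 0, -1]]]}}

```text
clock: 19.98
ee_pos: [0.48, -0.2598, 0.1554]
orientation: [[0.742, 0.671, -0.0], [0.671, -0.742, 0.001], [0.0, -0.001, -1.0]]
force: [0.3, 0.4, -2.5]
gripper_width: 0.0232
finger_force: 59.4
```

```bash
python3 s.py; python3 - <<'E'
from h import *
s=grab('side');pickle.dump(s,open('f4.pkl','wb'));cv2.imwrite('pics/side4.png',s['frame'][100:300,120:420])
E
```

```text
19.9833 [ 0.48   -0.2598  0.1554] [ 0.3  0.4 -2.5] [ 0.04 -0.01 -0.  ] 42.13
```

View pics/side4.png

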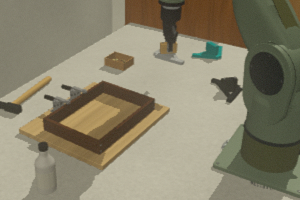

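The square hangs clear over open counter, to the right of the plywood and away from the box and the look-alikes. Lowering.

{"method": "drive_tool", "body": {"deltas": [[[0, 0, 0.5, 0, 0, 0, -1], [0, 0, 0.9, 0, 0, 0, -1], [0, 0, 1, 0, 0, 0, -1], [0, 0, 1, 0, 0, 0, -1], [0, 0, 0.8, 0, 0, 0, -1], [0, 0, 0.5, 0, 0, 0, -1], [0, 0, 0.2, 0, 0, 0, -1], [0, 0, 0, 0, 0, 0, -1]]]}}

```text
clock: 20.7
ee_pos: [0.4801, -0.2589, 0.0327]
orientation: [[0.74, 0.672, -0.001], [0.672, -0.74, 0.001], [-0.0, -0.002, -1.0]]
force: [-0.5, -0.1, -2.6]
gripper_width: 0.0234
finger_force: 59.4
```

{"method": "drive_tool", "body": {"deltas": [[[0, 0, 0.05, 0, 0, 0, -1], [0, 0, 0, 0, 0, 0, -1], [0, 0, 0, 0, 0, 0, -1]]]}}

```text
clock: 20.95
ee_pos: [0.4804, -0.2601, 0.0331]
orientation: [[0.741, 0.671, 0.001], [0.671, -0.741, -0.0], [0.001, 0.001, -1.0]]
force: [-0.7, 0.3, -3.6]
gripper_width: 0.0231
finger_force: 59.4
```

{"method": "drive_tool", "body": {"deltas": [[[0, 0, 0.04, 0, 0, 0, -1], [0, 0, 0, 0, 0, 0, -1], [0, 0, 0, 0, 0, 0, -1]]]}}

```text
clock: 21.2
ee_pos: [0.4801, -0.2601, 0.0315]
orientation: [[0.741, 0.671, 0.0], [0.671, -0.741, 0.0], [0.0, 0.0, -1.0]]
force: [-1.5, 0.0, -2.8]
gripper_width: 0.0233
finger_force: 59.4
```

{"method": "drive_tool", "body": {"deltas": [[[0, 0, 0.05, 0, 0, 0, -1], [0, 0, 0, 0, 0, 0, -1], [0, 0, 0, 0, 0, 0, -1]]]}}

```text
clock: 21.45
ee_pos: [0.48, -0.2601, 0.03]
orientation: [[0.741, 0.671, -0.0], [0.671, -0.741, 0.0], [0.0, -0.0, -1.0]]
force: [-0.1, -0.3, -2.4]
gripper_width: 0.0229
finger_force: 59.4
```

{"method": "drive_tool", "body": {"deltas": [[[0, 0, 0.04, 0, 0, 0, -1], [0, 0, 0, 0, 0, 0, -1], [0, 0, 0, 0, 0, 0, -1]]]}}

```text
clock: 21.7
ee_pos: [0.48, -0.2601, 0.029]
orientation: [[0.741, 0.671, -0.0], [0.671, -0.741, 0.0], [0.0, -0.0, -1.0]]
force: [-0.1, -0.1, -2.4]
gripper_width: 0.0233
finger_force: 59.4
```

{"method": "drive_tool", "body": {"deltas": [[[0, 0, 0.04, 0, 0, 0, -1], [0, 0, 0, 0, 0, 0, -1], [0, 0, 0, 0, 0, 0, -1]]]}}

```text
clock: 21.95
ee_pos: [0.48, -0.2602, 0.0284]
orientation: [[0.741, 0.671, 0.0], [0.671, -0.741, -0.0], [0.0, 0.0, -1.0]]
force: [-1.6, 0.6, 6.9]
gripper_width: 0.0235
finger_force: 60.6
```

Touchdown at 0.0284, the same height as at pickup. Opening and retreating straight up.

{"method": "drive_tool", "body": {"deltas": [[[0, 0, 0, 0, 0, 0, 0], [0, 0, 0, 0, 0, 0, 0.2], [0, 0, 0, 0, 0, 0, 0.2], [0, 0, 0, 0, 0, 0, 0.2], [0, 0, 0, 0, 0, 0, 0.2], [0, 0, 0, 0, 0, 0, 0.2]]]}}

```text
clock: 22.45
ee_pos: [0.48, -0.2601, 0.028]
orientation: [[0.741, 0.671, -0.0], [0.671, -0.741, 0.0], [0.0, -0.0, -1.0]]
force: [-0.5, 0.0, -0.2]
gripper_width: 0.0513
finger_force: 0.0
```

{"method": "drive_tool", "body": {"deltas": [[[0, 0, -0.3, 0, 0, 0, 0.2], [0, 0, -0.7, 0, 0, 0, 0.2], [0, 0, -1, 0, 0, 0, 0.2], [0, 0, -1, 0, 0, 0, 0.2], [0, 0, -1, 0, 0, 0, 0.2], [0, 0, -1, 0, 0, 0, 0.2], [0, 0, -1, 0, 0, 0, 0.2], [0, 0, -0.5, 0, 0, 0, 0.2]]]}}

```text
clock: 23.12
ee_pos: [0.4804, -0.2604, 0.1939]
orientation: [[0.741, 0.671, 0.003], [0.671, -0.741, -0.001], [0.001, 0.003, -1.0]]
force: [0.2, 0.1, 0.0]
gripper_width: 0.051
finger_force: 0.0
```

{"method": "drive_tool", "body": {"deltas": [[[-1, 0.4, 0, 0, 0, 0, 0.2], [-1, 0.4, 0, 0, 0, 0, 0.2], [-1, 0.4, 0, 0, 0, 0, 0.2], [-1, 0.4, 0, 0, 0, 0, 0.2], [-1, 0.4, 0, 0, 0, 0, 0.2], [-1, 0.4, 0, 0, 0, 0, 0.2], [0, 0, 0, 0, 0, 0, 0.2], [0, 0, 0, 0, 0, 0, 0.2]]]}}

```text
clock: 23.78
ee_pos: [0.4082, -0.4062, 0.1909]
orientation: [[0.743, 0.67, -0.0], [0.67, -0.743, -0.0], [-0.0, 0.0, -1.0]]
force: [0.4, 2.1, 0.1]
gripper_width: 0.0512
finger_force: 0.0
```

```bash
python3 s.py; python3 - <<'E'
from b import *
t=grab('top');s=grab('side');pickle.dump((t,s),open('f5.pkl','wb'))
a=cv2.resize(t['frame'][100:275,140:390],None,fx=2.4,fy=2.4,interpolation=cv2.INTER_CUBIC)
cv2.imwrite('pics/top5.png',a)
px=lambda x,y:(140+x/2.9,100+y/2.9)
p,q=px(333,115),px(324,290); P=[(p[0]+(q[0]-p[0])*i/50,round(p[1]+(q[1]-p[1])*i/50)) for i in range(51)]
show({'right_out':line(edge(t,P,0,4,.063,1))})
E
```

```text
23.7833 [ 0.4082 -0.4062  0.1909] [0.4 2.1 0.1] [ 0.04 -0.03  0.03] 42.03
right_out [ 0.5389 -0.055 ] head -3.76 res 0.0003 32
```

View pics/top5.png

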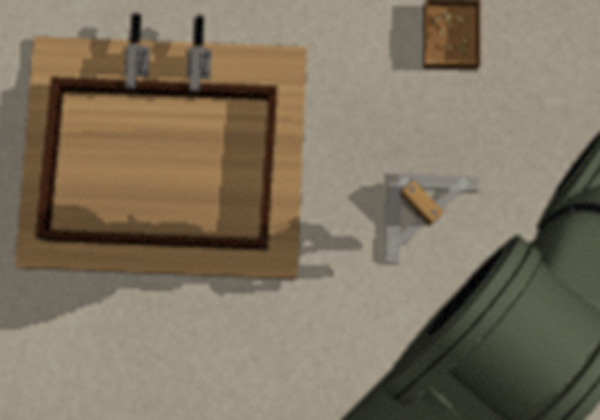

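The square lies flat on the counter at crop px (420,205), right of the plywood. The frame is square, and the right side board's heading is the same as while I was pressing (−3.76° against −3.70°).

```bash
python3 -c "
from cell import bot
print(bot.sign_off())"
```

```text
the job is handed in; nothing more can be done
None
```

The job is handed in, at about 24 s on the clock: I pressed the square into the pinched left corner until both faces bore solid, held it there for 2 s, then drew it out and laid it flat on the counter right of the plywood, and the right side board's angle did not change as I withdrew (about 0.5° from exactly square by camera, within measuring error).

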